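# Square up a module housing in a rotary nest and hold it

## Robot

A 6-joint arm with a two-finger parallel gripper is mounted at the origin on a cart in front of the work surface, level with it; the furniture and walls round the work are solid. World frame = base frame: x ahead of the robot, y to its left, z up, the work surface at z = 0. Lengths are in mm, angles in rad, forces in N, time in s.
With the tool pointing down it reaches from about 275 to 750 mm from the base axis. Payload 10.2 kg.
Tool frame: the origin (TCP) lies between the finger pads; the fingertips stand 17 mm ahead of it and the grasp point (between the pads) lies 2 mm behind it; z points along the fingers, y is the line along which they close (so a half turn about z gives the same grasp; the last joint's range is limited). The gripper opens to 85 mm and grips with 20 to 120 N. Pads are 22 mm wide; open, the fingers measure 114 mm over their backs; the gripper's body (76 mm by 85 mm) begins 54 mm behind the grasp point. The pads swing forward as they close: fully open they stand 13 mm farther back than shut.
Start: joints at [-1.339, 0.313, 1.498, -0, 1.331, -0.223], TCP at [230.612, -471.645, 248.294] pointing down, gripper open.
Joint ranges: [-2.94, 2.94], [-0.97, 2.17], [0.19, 2.56], [-1.23, 4.37], [0.02, 3.11], [-2.88, 2.88]. Speed limits (rad/s): [2.39, 2.39, 3.01, 3.14, 3.14, 3.14].

## Interface

Orientations are given as a unit quaternion [w, x, y, z].
In Python, from rig import * gives the robot as it stands.
- The arm moves only by the tool step_arm, never from a script. Its argument "commands" is text: rows parted by semicolons, each of 7 numbers parted by spaces: the opening, from 0 (shut) to 1 (fully open), then the shift along the tool's x, y, z in cm, then the turn, a rotation vector about the tool's x, y, z in rad. In form: hand x y z rx ry rz; .... A call has 1 to 20 rows; each row is the pose to reach, as a shift and turn from the pose commanded when the call began, along the tool's axes at that moment; what a row does not reach only later rows make up. A row lasts 1/12 s, in which the tool goes at most 41.7 mm and 7.16 degrees, less where a joint would pass 70% of its speed; a pose out of reach is approached as far as the arm can. A call with a gripper value outside its range is refused whole. The fingers move at their own pace and stop on an object; "newtons" is the grip in N (left out, the last holds). Time passes only in rows, so rows that repeat a pose let the fingers close. It gives the time, the measured TCP pose, the force, the opening and the grip force at its end, in the units of the state.
- sense(): the state, without advancing time (a new reading comes with each control period).
- capture(name): name is "scene" or "top" or "wrist"; returns the picture (384x512x3 uint8, red, green, blue); there is no depth.
- camera_model(name): a dict with "mtx" (3x3 intrinsics, pixels), "eye" and "rotation" of the camera in the world. Camera axes: x right, y down, z forward; pixel columns grow to the right and rows downward; lengths in mm; the calibration is good to about 2 mm. The wrist camera is an equidistant fisheye: a pixel r from the principal point sees the ray r / f radians off the axis. A picture is of the moment at which its call begins: read the wrist's pose just before it. camera_model takes no time and is no camera call; for the wrist camera it gives the pose at the moment of the call.
- finish_job(): hands the job in; it is judged then, once.
Trained networks look in the newest picture that a camera, given by its name, has taken for a name from the list of things; names that differ only in an ending like _2 or _b are one class to them, and where a whole thing is asked for, a point or a joint stands for the part that bears it (a point fixed in the world has none). Each returns a list of dicts, best first, with "score" (0 to 1); they miss things now and then, are a little off and sometimes report something else, mostly with a low value. They report only what shows in the picture. A call takes as long as a camera call.
- search_frame(camera, label): "rect" ([centre column, centre row, width, height] in pixels, round what is visible of it).
- trace(camera, label): "mask" (384x512 bool, what is visible of it) and "rect" ([centre column, centre row, width, height] in pixels, round what is visible of it).
- spot_point(camera, label): "xy" ([column, row] in pixels: a listed point, or the origin of a listed thing).
The state is a dict: "time_s": time; "joints": joint angles; "dq": joint speeds; "tau": joint torques, N m; "eef_pos": TCP position; "ee_rot": TCP orientation; "force": force on the tool from outside, world axes, zero at the start; "wrist_torque": the same for the moment, N m; "grip_width": opening from 0.0 (shut) to 1.0 (fully open); "grip_force": force on a finger pad.
Only numpy, scipy, OpenCV 4.12 (cv2) and the standard library are available. Lean on these libraries where they do the work, as an engineer would, in place of code of your own. Each camera call takes 0.05 s, during which the arm holds its last target. There are 200 camera calls.

## Task

Load the gold module housing into the pocket of the fixture's rotary nest, open side up and connector stub in the notch, so that it sits fully down, and let go of it. Then take the setting square by its black handle, lay it flat on the fixture plate in the corner between the steel rail and the housing, and press it in until its stock lies flush along the rail and its blade flush along the housing's side, which turns the housing square to the rail. Finish while still gripping the square and pressing it against both, so that a colleague can lock the nest: do not let go at the end, and leave the other things on the table alone.

Things in the scene. Friction and masses are not known exactly. Their poses are not given: they have to be found in the camera images.
- fixture_plate: Fixed dark grey anodised base plate, 140 x 154 x 14 mm (x, y, z); origin at the centre of its underside, 2 mm above the table. Its x axis points away from the robot to the rail at its far edge, its y axis along the rail. The round, lighter nest disc (80 mm across, centre at x = +3, y = +33 mm) is let in flush with its top. The black clamp screw in its front edge is slack and not to be used.
- datum_rail: Fixed straight steel rail on the plate, 18 x 148 x 8 mm (x, y, z), parallel to the plate's y axis; origin at the centre of its underside, on the plate's top. Its working face looks towards the robot, 9 mm on the -x side of its origin (x = +45 mm in the plate's frame) and 42 mm from the nest's centre.
- nest (a joint): Turn of the nest about the vertical, rad, anticlockwise positive; 0: pocket parallel to the rail. It starts up to 0.25 rad off either way, turns with a little friction (0.03 N m: a push of a few newtons on the housing's edge turns it), stays where it is left, and has stops at +-0.5.
- pocket (a point): Centre of the pocket's floor in the nest; turns with the nest. The pocket is 63 (x) x 39 (y) mm and 7 mm deep below the plate's top, with a 1.5 mm lead-in chamfer: 1.5 mm play on each side of the housing. A notch 10 mm wide leads from the middle of its -x side (towards the robot) out through the disc's rim, for the connector stub.
- housing_centre (a point): Centre, half-way up, of the loose gold housing, 60 (x) x 36 (y) x 22 (z) mm, 0.2 kg, open on top with a white substrate inside; starts open side up on the 2 mm mat. A steel connector stub, 7 mm across, 8 mm long, 4.5 mm up, is in the middle of its -x end. Grasp across the 36 mm. In the pocket 15 mm stand above the plate: keep fingertips over 8 mm above its underside.
- module_housing: The same housing, with its origin at the centre of its underside; same axes. When it is loaded, its x axis points to the rail (as the pocket's does), and its -y side is the one the square's blade must lie along.
- square_grip (a point): Middle of the black handle of the loose setting square, 31 mm above its underside. The handle is 22 mm (x) x 14 mm (y), from 10 to 44 mm above the underside: grasp it from above across the 14 mm. It stands on the middle of the stock, a steel bar 22 (x) x 84 (y) x 10 (z) mm, whose outer face, 11 mm in +x from here, goes on the rail.
- setting_square: The same square, 0.22 kg; origin at its underside, right below the handle's middle; same axes. The blade, 16 mm wide (y), 8 mm thick, runs in -x from the +y end of the stock, with its tip at x = -67 mm; its outer edge, at y = +42 mm, goes on the housing's -y side.
- loupe: Black loupe standing on its skirt, 38 mm across, 32 mm high: leave alone. Origin at its underside.
- chip_tray_1: Small black chip tray, 51 x 51 x 6 mm: leave alone. Origin at its underside.
- screwdriver_1: Small screwdriver with a red end, 105 mm long: leave alone.
- ball_pen: Blue ball pen, 138 mm long: leave alone.

How it is judged:
By the outcome, as a careful person would: the job done as asked, in the order asked, and still so for the second after the job is handed in, while the arm keeps its last pose, push and grip.
It also fails if it takes over 59 s, if anything falls off the work surface, if the arm or the gripper's body presses on something with over 40 N, if the wrist force passes 120 N, or if a joint passes its speed limit or range.

## Working session

There is one attempt and no reset: what is moved stays moved. The work goes in short steps, Python scripts to look and compute and a tool call to move; the robot and the scene stay as the last step left them, time stands still between calls to the robot, and variables do not carry over. Pictures are saved under pics/ and viewed, at most 10 in all, crops included, and the job is handed in when it is done.

Besides the shell and the picture viewer there is one more tool, called after "Request:" by a JSON object that holds its "op" and its "data". step_arm: Moves the arm, as the interface text tells. Its arguments: {"type":"object","properties":{"commands":{"type":"string"},"newtons":{"type":"number"}},"required":["commands"]}

```bash
mkdir -p pics
cat > h.py <<'E'
from rig import *
import numpy as np, cv2
from scipy.spatial.transform import Rotation as R
def save(n,im): cv2.imwrite('pics/'+n+'.png',im[:,:,::-1])
def ray(cam,px,m=None):
    m=m or camera_model(cam); K=np.array(m['mtx']); Rm=np.array(m['rotation'])
    u=(px[0]-K[0,2])/K[0,0]; v=(px[1]-K[1,2])/K[1,1]
    if cam=='wrist':
        r=np.hypot(u,v); d=np.array([u/r*np.sin(r),v/r*np.sin(r),np.cos(r)]) if r>1e-9 else np.array([0,0,1.])
    else: d=np.array([u,v,1.])
    return np.array(m['eye']),Rm@d
def at(cam,px,z,m=None):
    e,d=ray(cam,px,m); return e+d*(z-e[2])/d[2]
def tcp():
    s=sense(); q=s['ee_rot']; return np.array(s['eef_pos']),R.from_quat([q[1],q[2],q[3],q[0]]),s
def delta(p,yaw_x):
    """shift cm (tool axes) and rotation vec to go to tool-down pose with tool x axis at world yaw"""
    P,Q,_=tcp(); c,s_=np.cos(yaw_x),np.sin(yaw_x)
    T=R.from_matrix(np.array([[c,s_,0],[s_,-c,0],[0,0,-1]]))
    return np.round(Q.inv().apply(np.array(p)-P)/10,2),np.round((Q.inv()*T).as_rotvec(),3)
E
python3 - <<'E'
from h import *
P,Q,s=tcp(); print(s); print(Q.as_matrix().round(3))
for c in ('scene','top','wrist'):
    m=camera_model(c); print(c,np.array(m['eye']).round(0),np.array(m['rotation']).round(2).tolist(),np.array(m['mtx']).round(1).tolist())
a=capture('scene');b=capture('top')
save('top1',cv2.resize(b,(800,600))); save('scene1',cv2.resize(a,(800,600)))
hs={'fixture_plate':2,'datum_rail':16,'pocket':9,'housing_centre':13,'module_housing':2,'square_grip':31,'setting_square':0,'loupe':0,'chip_tray_1':0,'screwdriver_1':5,'ball_pen':5}
for c in ('top','scene'):
  for k,z in hs.items():
    for r in spot_point(c,k)[:2]: print(c,k,round(r['score'],2),np.round(r['xy']),at(c,r['xy'],z).round(0))
E
```

```text
{'time_s': 0.0, 'joints': array([-1.33939418e+00,  3.13472743e-01,  1.49848034e+00,  1.29333203e-05,
        1.33097531e+00, -2.23425224e-01]), 'dq': array([ 0.001014  , -0.00095932,  0.00127443, -0.0016587 ,  0.00089779,
       -0.00155173]), 'tau': array([-1.10168821e-03, -4.12266362e+01, -2.59741473e+01, -2.58956770e-04,
        4.12331792e-03,  9.35388726e-06]), 'eef_pos': array([ 230.55891069, -471.39338686,  247.70713751]), 'ee_rot': array([-6.67887524e-04,  9.74252889e-01,  2.25457006e-01,  3.61675210e-06]), 'force': array([ 0.03567401,  0.86652728, -0.60609555]), 'wrist_torque': array([ 0.01633798, -0.00505296, -0.00789373]), 'grip_force': 0.0, 'grip_width': 0.996337601030207}
[[ 0.898  0.439 -0.   ]
 [ 0.439 -0.898  0.001]
 [ 0.    -0.001 -1.   ]]
scene [110. 954. 593.] [0.14, -0.22, 0.84, -0.47] [[405.8, 0.0, 254.2], [0.0, 405.8, 194.0], [0.0, 0.0, 1.0]]
top [ 438.  156. 1307.] [0.04, -0.7, 0.71, -0.04] [[480.9, 0.0, 250.6], [0.0, 480.9, 196.5], [0.0, 0.0, 1.0]]
wrist [ 298. -439.  372.] [0.12, 0.84, -0.52, -0.08] [[297.3, 0.0, 257.6], [0.0, 297.3, 192.2], [0.0, 0.0, 1.0]]Traceback (most recent call last):
  File "<stdin>", line 10, in <module>
  File "h.py", line 13, in at
    e,d=ray(cam,px,m); return e+d*(z-e[2])/d[2]
        ~~~^^^^^^^^^^
  File "h.py", line 11, in ray
    return np.array(m['eye']),Rm@d
                              ~~^~
ValueError: matmul: Input operand 1 has a mismatch in its core dimension 0, with gufunc signature (n?,k),(k,m?)->(n?,m?) (size 3 is different from 4)
```

```bash
sed -i "s/Rm=np.array(m\['rotation'\])/q=m['rotation']; Rm=R.from_quat([q[1],q[2],q[3],q[0]]).as_matrix()/" h.py
python3 - <<'E'
from h import *
hs={'fixture_plate':2,'datum_rail':16,'pocket':9,'housing_centre':13,'module_housing':2,'square_grip':31,'setting_square':0,'loupe':0,'chip_tray_1':0,'screwdriver_1':5,'ball_pen':5}
a=capture('scene');b=capture('top')
for c in ('top','scene'):
  for k,z in hs.items():
    for r in spot_point(c,k)[:2]: print(c,k,round(r['score'],2),np.round(r['xy']),at(c,r['xy'],z).round(0))
E
```

```text
top fixture_plate 0.93 [194. 218.] [523. 299.   2.]
top datum_rail 0.9 [194. 193.] [591. 295.  16.]
top pocket 0.67 [182. 213.] [538. 329.   9.]
top housing_centre 0.71 [132. 218.] [526. 462.  13.]
top housing_centre 0.32 [187. 172.] [650. 316.  13.]
top module_housing 0.88 [136. 212.] [542. 454.   2.]
top square_grip 0.95 [285. 229.] [491.  52.  31.]
top setting_square 0.66 [280. 229.] [492.  63.   0.]
top loupe 0.48 [185. 171.] [653. 322.   0.]
top chip_tray_1 0.57 [155. 152.] [706. 405.   0.]
top chip_tray_1 0.56 [135. 212.] [541. 458.   0.]
top screwdriver_1 0.4 [107. 213.] [541. 532.   5.]
top ball_pen 0.47 [380. 225.] [ 499. -207.    5.]
scene fixture_plate 0.59 [247. 239.] [529. 290.   2.]
scene datum_rail 0.87 [226. 230.] [584. 299.  16.]
scene datum_rail 0.35 [245. 237.] [526. 302.  16.]
scene pocket 0.77 [240. 246.] [524. 328.   9.]
scene pocket 0.54 [300. 188.] [512.  20.   9.]
scene housing_centre 0.63 [207. 276.] [528. 454.  13.]
scene module_housing 0.88 [208. 283.] [523. 460.   2.]
scene square_grip 0.68 [299. 186.] [503.  47.  31.]
scene setting_square 0.68 [300. 197.] [498.  50.   0.]
scene loupe 0.82 [199. 232.] [650. 318.   0.]
scene chip_tray_1 0.88 [158. 244.] [710. 405.   0.]
scene screwdriver_1 0.6 [179. 303.] [538. 536.   5.]
scene ball_pen 0.41 [333. 163.] [ 489. -182.    5.]
```

View pics/top1.png

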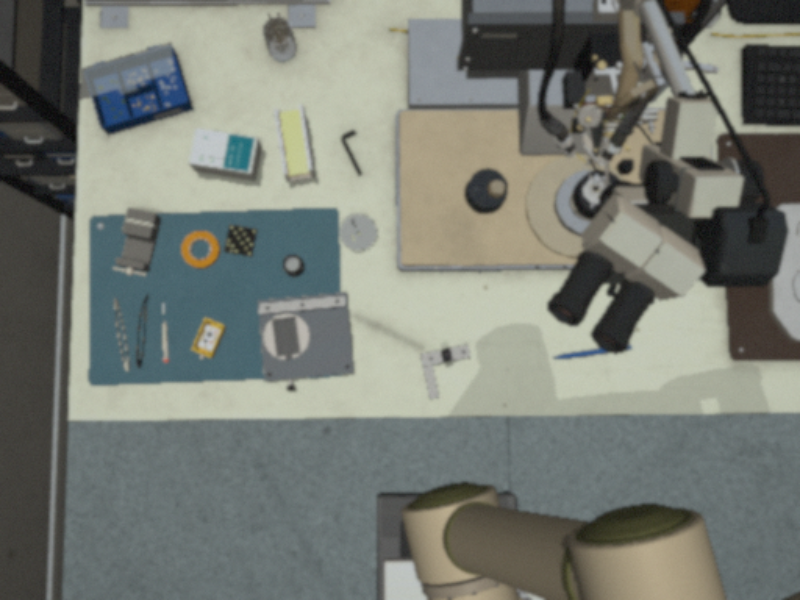

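View pics/scene1.png

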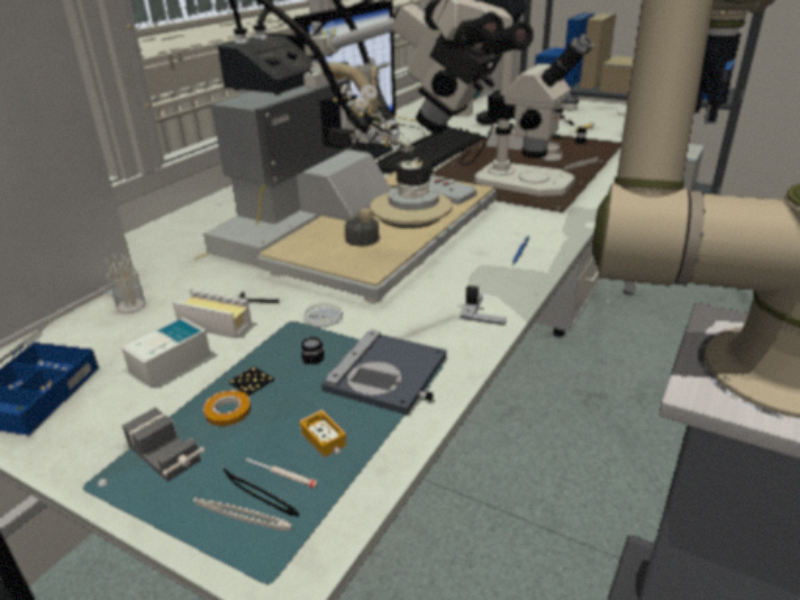

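The top view shows the housing at about (208,338) and the fixture at (307,336), with the square at (447,355). The microscope sits to the far right. I'll go above the housing and fixture for a close look.

Run:
```python
from h import *
print(delta([380,0,248],1.8),delta([540,395,190],3.1))
```

```text
(array([ 3.414e+01, -3.581e+01,  3.000e-02]), array([ 0.   , -0.   , -1.345])) (array([ 65.86, -64.27,   5.83]), array([ 0.   ,  0.   , -2.645]))
```

Request:
{"op": "step_arm", "data": {"commands": "1 34 -36 0 0 0 -1.34;1 34 -36 0 0 0 -1.34;1 34 -36 0 0 0 -1.34;1 34 -36 0 0 0 -1.34;1 34 -36 0 0 0 -1.34;1 34 -36 0 0 0 -1.34;1 34 -36 0 0 0 -1.34;1 34 -36 0 0 0 -1.34;1 34 -36 0 0 0 -1.34;1 66 -64 6 0 0 -2.64;1 66 -64 6 0 0 -2.64;1 66 -64 6 0 0 -2.64;1 66 -64 6 0 0 -2.64;1 66 -64 6 0 0 -2.64;1 66 -64 6 0 0 -2.64;1 66 -64 6 0 0 -2.64;1 66 -64 6 0 0 -2.64;1 66 -64 6 0 0 -2.64;1 66 -64 6 0 0 -2.64;1 66 -64 6 0 0 -2.64"}}

```text
time_s: 3.02
eef_pos: [509.8, 312.3, 197.8]
ee_rot: [0.0, 0.09, 0.996, -0.0]
force: [0.7, -1.3, 1.0]
grip_width: 0.998
grip_force: 0.0
```

Request:
{"op": "step_arm", "data": {"commands": "1 0 0 0 0 0 0;1 0 0 0 0 0 0;1 0 0 0 0 0 0"}}

```text
time_s: 3.27
eef_pos: [509.3, 309.7, 198.0]
ee_rot: [-0.0, 0.094, 0.996, -0.0]
force: [0.2, -1.5, -0.1]
grip_width: 1.003
grip_force: 0.0
```

```bash
cat > look.py <<'E'
from h import *
import sys
def look(names,png=None):
    m=camera_model('wrist'); P,Q,s=tcp()
    print('t',round(s['time_s'],2),'tcp',P.round(1),'yawx',round(float(np.arctan2(*Q.as_matrix()[[1,0],0])),3))
    im=capture('wrist')
    if png: save(png,cv2.resize(im,(800,600)))
    out={}
    for k,z in names.items():
        for r in spot_point('wrist',k)[:1]:
            out[k]=at('wrist',r['xy'],z,m); print('pt',k,round(r['score'],2),np.round(r['xy']),out[k].round(1))
    return m,im,out
def box(label,z,m):
    for r in trace('wrist',label)[:1]:
        c=max(cv2.findContours(r['mask'].astype(np.uint8),0,1)[0],key=cv2.contourArea)[:,0]
        w=np.array([at('wrist',p,z,m)[:2] for p in c],np.float32)
        (c0,sz,a)=cv2.minAreaRect(w); print('box',label,round(r['score'],2),np.round(c0,1),np.round(sz,1),round(np.deg2rad(a),3))
        return w
E
python3 - <<'E'
from look import *
m,im,o=look({'fixture_plate':2,'datum_rail':16,'pocket':9,'housing_centre':13,'module_housing':2},'w1')
box('module_housing',24,m);box('datum_rail',24,m);box('fixture_plate',16,m)
E
```

```text
t 3.27 tcp [509.3 309.7 198. ] yawx 2.954
pt fixture_plate 0.9 [243. 195.] [532.3 287.9   2. ]
pt datum_rail 0.83 [261. 245.] [591.2 297.6  16. ]
pt pocket 0.59 [275. 188.] [529.4 325.    9. ]
pt housing_centre 0.95 [386. 171.] [531.1 453.8  13. ]
pt module_housing 0.62 [383. 165.] [527.1 454.7   2. ]
box module_housing 0.93 [525.  452.9] [45.8 66.5] 1.174
box datum_rail 0.6 [582.3 295.5] [ 23.5 147.6] 0.092
box fixture_plate 0.92 [521.8 290. ] [161.7 153.6] 0.089
```

View pics/w1.png

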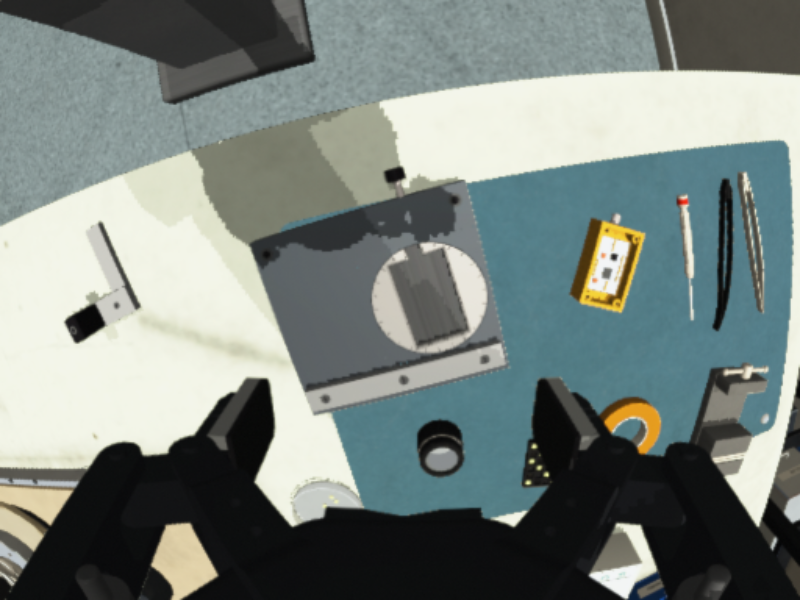

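The wrist view shows the housing at (608,265), stub towards the robot at (616,217). The nest pocket is at (430,298), rail along (405,380), and the square is at (110,290) with its blade towards the robot. I'll go above the housing.

Run:
```python
from look import *
print(delta([528,454,110],2.75))
```

```text
(array([ 0.88, 14.51,  8.84]), array([0.   , 0.   , 0.204]))
```

Request:
{"op": "step_arm", "data": {"commands": "0.7 0.9 14.5 8.8 0 0 0.2;0.7 0.9 14.5 8.8 0 0 0.2;0.7 0.9 14.5 8.8 0 0 0.2;0.7 0.9 14.5 8.8 0 0 0.2;0.7 0.9 14.5 8.8 0 0 0.2;0.7 0.9 14.5 8.8 0 0 0.2;0.7 0.9 14.5 8.8 0 0 0.2;0.7 0.9 14.5 8.8 0 0 0.2;0.7 0.9 14.5 8.8 0 0 0.2"}}

```text
time_s: 4.47
eef_pos: [528.4, 453.3, 112.1]
ee_rot: [0.001, 0.193, 0.981, 0.001]
force: [-0.5, 0.3, 0.9]
grip_width: 0.697
grip_force: 0.0
```

Run:
```python
from look import *
m,im,o=look({'housing_centre':13,'module_housing':2,'pocket':9,'fixture_plate':2},'w2')
box('module_housing',24,m)
```

```text
t 4.47 tcp [528.4 453.3 112.1] yawx 2.753
pt housing_centre 0.9 [261. 199.] [529.9 455.9  13. ]
pt module_housing 0.75 [262. 194.] [529.4 457.    2. ]
pt pocket 0.8 [129. 250.] [531.3 323.7   9. ]
pt fixture_plate 0.87 [106. 254.] [528.9 291.7   2. ]
box module_housing 0.83 [524.5 459.1] [36.  69.8] 1.179
```

View pics/w2.png

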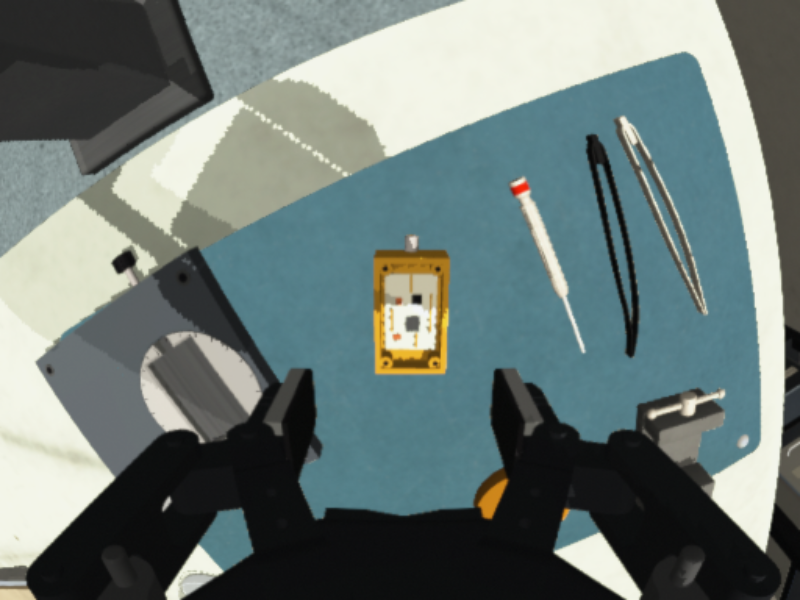

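The housing sits squarely between the fingers, centred at (411,312), with the stub up at (411,242). It needs a shift of about 3 mm along tool y. I'll descend and grip.

Request:
{"op": "step_arm", "data": {"commands": "0.7 0 0.3 4 0 0 0;0.7 0 0.3 7 0 0 0;0.7 0 0.3 8.3 0 0 0;0.7 0 0.3 8.3 0 0 0;0.7 0 0.3 8.3 0 0 0;0.3 0 0.3 8.3 0 0 0;0.3 0 0.3 8.3 0 0 0;0.3 0 0.3 8.3 0 0 0;0.3 0 0.3 8.3 0 0 0;0.3 0 0.3 8.3 0 0 0", "newtons": 40}}

```text
time_s: 5.6
eef_pos: [529.7, 457.6, 29.6]
ee_rot: [0.001, 0.192, 0.981, 0.001]
force: [-0.6, 0.3, 9.0]
grip_width: 0.413
grip_force: 41.6
```

Run:
```python
from look import *
print(delta([575,385,120],3.2))
```

```text
(array([-6.95, -4.99, -9.04]), array([ 0.003,  0.003, -0.445]))
```

Request:
{"op": "step_arm", "data": {"commands": "0.3 0 0 -3 0 0 0;0.3 0 0 -6 0 0 0;0.3 -7 -5 -9 0 0 -0.44;0.3 -7 -5 -9 0 0 -0.44;0.3 -7 -5 -9 0 0 -0.44;0.3 -7 -5 -9 0 0 -0.44;0.3 -7 -5 -9 0 0 -0.44;0.3 -7 -5 -9 0 0 -0.44;0.3 -7 -5 -9 0 0 -0.44"}}

```text
time_s: 6.35
eef_pos: [574.3, 384.8, 117.1]
ee_rot: [-0.0, -0.026, 1.0, -0.0]
force: [1.0, 0.4, -2.2]
grip_width: 0.405
grip_force: 41.1
```

Run:
```python
from look import *
m,im,o=look({'housing_centre':100,'module_housing':90,'pocket':9,'fixture_plate':2,'datum_rail':16})
box('datum_rail',24,m)
w=box('fixture_plate',16,m)
# rectify top plane z=16 around nest: 4px/mm, image right=+y(world) left.. x down
G=[(x,y) for x in np.arange(455,605,.25) for y in np.arange(250,400,.25)]
K=np.array(m['mtx']);q=m['rotation'];Rm=R.from_quat([q[1],q[2],q[3],q[0]]).as_matrix()
p=(np.c_[np.array(G),np.full(len(G),16.)]-np.array(m['eye']))@Rm
th=np.arctan2(np.hypot(p[:,0],p[:,1]),p[:,2]);ph=np.arctan2(p[:,1],p[:,0])
uv=np.c_[K[0,2]+K[0,0]*th*np.cos(ph),K[1,2]+K[1,1]*th*np.sin(ph)].astype(np.float32).reshape(600,600,2)
rec=cv2.remap(im,uv[...,0],uv[...,1],cv2.INTER_LINEAR); save('rec1',rec); np.save('rec1.npy',rec)
```

```text
t 6.35 tcp [574.3 384.8 117.1] yawx -3.09
pt module_housing 0.58 [258. 239.] [574.4 384.7  90. ]
pt pocket 0.72 [184. 140.] [530.3 323.1   9. ]
pt fixture_plate 0.67 [147. 142.] [533.8 288.2   2. ]
pt datum_rail 0.65 [152. 206.] [585.7 296.5  16. ]
box datum_rail 0.64 [583.8 289.6] [ 22.5 135.2] 0.099
box fixture_plate 0.71 [522.3 290. ] [159.1 157.6] 0.084
```

View pics/rec1.png

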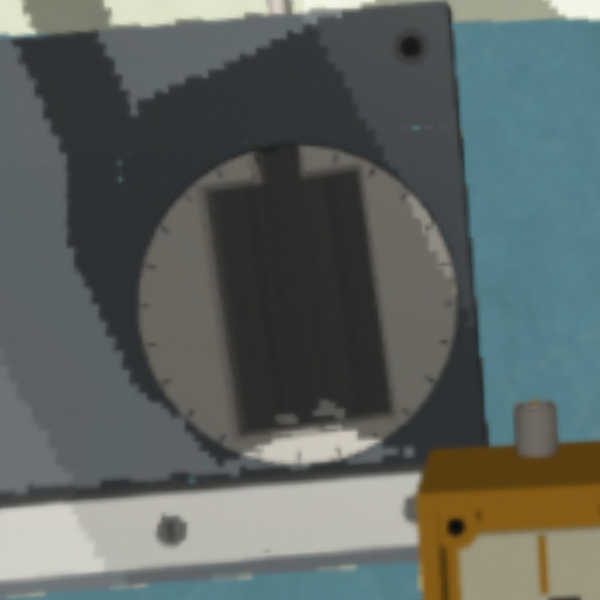

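The rectified picture (4 px/mm) shows the disc centre at (298,305), so the nest is at about (531,324.5). The pocket corners give a yaw of +0.138, and the notch is at the top towards the robot. I'll hover just above it and look.

Run:
```python
from look import *
print(delta([530.8,324.4,52],0.138+np.pi))
```

```text
(array([ 4.7 , -5.76,  6.51]), array([-0.   , -0.   , -0.085]))
```

Request:
{"op": "step_arm", "data": {"commands": "0.3 4.7 -5.76 2 0 0 -0.085;0.3 4.7 -5.76 4 0 0 -0.085;0.3 4.7 -5.76 6 0 0 -0.085;0.3 4.7 -5.76 6.5 0 0 -0.085;0.3 4.7 -5.76 6.5 0 0 -0.085;0.3 4.7 -5.76 6.5 0 0 -0.085"}}

```text
time_s: 7.25
eef_pos: [532.2, 325.2, 53.5]
ee_rot: [0.001, -0.069, 0.998, 0.0]
force: [0.5, 0.3, -2.0]
grip_width: 0.41
grip_force: 41.3
```

Run:
```python
from look import *
m,im,o=look({'housing_centre':36,'module_housing':25,'pocket':9})
print(tcp()[2]['force'])
K=np.array(m['mtx']);q=m['rotation'];Rm=R.from_quat([q[1],q[2],q[3],q[0]]).as_matrix()
recs=[]
for z in (16,46):
    G=np.array([(x,y) for x in np.arange(470,570,.25) for y in np.arange(275,375,.25)])
    p=(np.c_[G,np.full(len(G),z)]-np.array(m['eye']))@Rm
    th=np.arctan2(np.hypot(p[:,0],p[:,1]),p[:,2]);ph=np.arctan2(p[:,1],p[:,0])
    uv=np.c_[K[0,2]+K[0,0]*th*np.cos(ph),K[1,2]+K[1,1]*th*np.sin(ph)].astype(np.float32).reshape(400,400,2)
    recs.append(cv2.remap(im,uv[...,0],uv[...,1],cv2.INTER_LINEAR))
save('rec2',np.hstack(recs))
```

```text
t 7.25 tcp [532.2 325.2  53.5] yawx -3.003
pt housing_centre 0.8 [257. 249.] [533.6 325.   36. ]
pt module_housing 0.84 [257. 237.] [531.7 324.6  25. ]
pt pocket 0.54 [254. 249.] [548.3 325.2   9. ]
[ 0.48119127 -0.69119647 -2.5143291 ]
```

View pics/rec2.png

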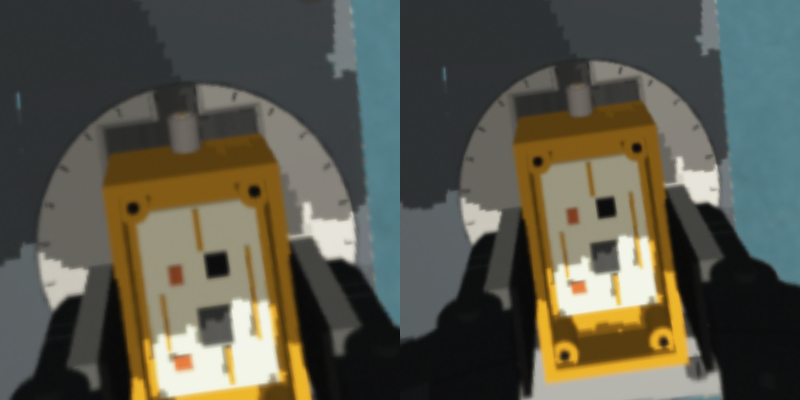

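In the left half the pocket and disc centre is at (197,242). In the right half the housing top is centred at (203,253) at its own height. The stub lines up with the notch. I need about −1.6 mm x and −1.2 mm y.

Request:
{"op": "step_arm", "data": {"commands": "0.3 0.17 -0.1 0.3 0 0 0;0.3 0.17 -0.1 0.5 0 0 0;0.3 0.17 -0.1 0.5 0 0 0;0.3 0.17 -0.1 0.5 0 0 0"}}

```text
time_s: 7.78
eef_pos: [529.3, 323.1, 47.0]
ee_rot: [-0.0, -0.069, 0.998, -0.0]
force: [-0.4, 0.2, -2.4]
grip_width: 0.408
grip_force: 41.3
```

Request:
{"op": "step_arm", "data": {"commands": "0.3 -0.14 0.07 0 0 0 0;0.3 -0.14 0.07 0 0 0 0;0.3 -0.14 0.07 0.25 0 0 0;0.3 -0.14 0.07 0.45 0 0 0;0.3 -0.14 0.07 0.45 0 0 0;0.3 -0.14 0.07 0.45 0 0 0"}}

```text
time_s: 8.28
eef_pos: [530.5, 323.9, 42.4]
ee_rot: [-0.0, -0.069, 0.998, -0.0]
force: [0.6, -0.1, -2.4]
grip_width: 0.405
grip_force: 41.3
```

Request:
{"op": "step_arm", "data": {"commands": "0.3 0 0 0.2 0 0 0;0.3 0 0 0.35 0 0 0;0.3 0 0 0.5 0 0 0;0.3 0 0 0.5 0 0 0;0.3 0 0 0.55 0 0 0;0.3 0 0 0.55 0 0 0"}}

```text
time_s: 8.78
eef_pos: [530.6, 323.9, 37.1]
ee_rot: [-0.0, -0.069, 0.998, -0.0]
force: [0.3, 0.5, -1.8]
grip_width: 0.409
grip_force: 41.3
```

Request:
{"op": "step_arm", "data": {"commands": "0.3 0 0 0.05 0 0 0;0.3 0 0 0.1 0 0 0;0.3 0 0 0.1 0 0 0;0.3 0 0 0.12 0 0 0;0.3 0 0 0.12 0 0 0"}}

```text
time_s: 9.2
eef_pos: [530.9, 324.1, 36.6]
ee_rot: [0.0, -0.069, 0.998, 0.0]
force: [-1.6, -2.1, 5.3]
grip_width: 0.414
grip_force: 42.1
```

Contact came at the predicted height (TCP 36.6), so the housing is seated. I'll release it and head for the square.

Run:
```python
from look import *
print(delta([495,50,140],0.17+np.pi))
```

```text
(array([  7.32, -26.65, -10.35]), array([ 0.   ,  0.001, -0.032]))
```

Request:
{"op": "step_arm", "data": {"commands": "0.6 0 0 -0.05 0 0 0;0.6 0 0 -0.05 0 0 0;0.6 0 0 -0.05 0 0 0;0.6 0 0 -3 0 0 0;0.6 0 0 -7 0 0 0;0.6 0 0 -10 0 0 0;0.6 0 0 -10 0 0 0"}}

```text
time_s: 9.78
eef_pos: [533.0, 325.0, 142.6]
ee_rot: [0.005, -0.069, 0.998, 0.002]
force: [1.0, 1.1, 1.4]
grip_width: 0.6
grip_force: 0.0
```

Run:
```python
from look import *
print(delta([495,50,140],0.17+np.pi))
m,im,o=look({'housing_centre':20,'module_housing':9})
box('module_housing',31,m)
```

```text
(array([  7.56, -26.71,   0.12]), array([ 0.002,  0.011, -0.032]))
t 9.78 tcp [533.  325.  142.6] yawx -3.003
pt housing_centre 0.66 [255. 188.] [532.  322.6  20. ]
pt module_housing 0.77 [254. 180.] [528.5 321.1   9. ]
```

Request:
{"op": "step_arm", "data": {"commands": "1 7.5 -26.7 0 0 0 -0.03;1 7.5 -26.7 0 0 0 -0.03;1 7.5 -26.7 0 0 0 -0.03;1 7.5 -26.7 0 0 0 -0.03;1 7.5 -26.7 0 0 0 -0.03;1 7.5 -26.7 0 0 0 -0.03;1 7.5 -26.7 0 0 0 -0.03;1 7.5 -26.7 0 0 0 -0.03;1 7.5 -26.7 0 0 0 -0.03;1 7.5 -26.7 0 0 0 -0.03"}}

```text
time_s: 10.82
eef_pos: [492.8, 49.7, 135.1]
ee_rot: [-0.001, -0.084, 0.996, 0.0]
force: [0.7, 0.0, 0.3]
grip_width: 0.998
grip_force: 0.0
```

```bash
cat >> look.py <<'E'
def rect(m,im,z,x0,x1,y0,y1,s=4):
    xs,ys=np.arange(x0,x1,1/s),np.arange(y0,y1,1/s)
    X,Y=np.meshgrid(xs,ys,indexing='ij')
    K=np.array(m['mtx']);q=m['rotation'];Rm=R.from_quat([q[1],q[2],q[3],q[0]]).as_matrix()
    p=(np.stack([X,Y,np.full(X.shape,float(z))],-1)-np.array(m['eye']))@Rm
    th=np.arctan2(np.hypot(p[...,0],p[...,1]),p[...,2]);ph=np.arctan2(p[...,1],p[...,0])
    u=(K[0,2]+K[0,0]*th*np.cos(ph)).astype(np.float32);v=(K[1,2]+K[1,1]*th*np.sin(ph)).astype(np.float32)
    return cv2.remap(im,u,v,cv2.INTER_LINEAR)
E
python3 - <<'E'
from look import *
m,im,o=look({'square_grip':31,'setting_square':0})
box('setting_square',10,m)
save('rec3',np.hstack([rect(m,im,9,400,540,-15,105),rect(m,im,44,460,530,10,90)[:560]] if 0 else [rect(m,im,9,400,540,-15,85),rect(m,im,44,400,540,-15,85)]))
E
```

```text
t 10.82 tcp [492.8  49.7 135.1] yawx -2.973
pt square_grip 0.57 [257. 201.] [496.2  49.5  31. ]
pt setting_square 0.62 [256. 191.] [496.4  49.1   0. ]
box setting_square 0.64 [474.2  45.8] [89.  83.2] 0.208
```

View pics/rec3.png

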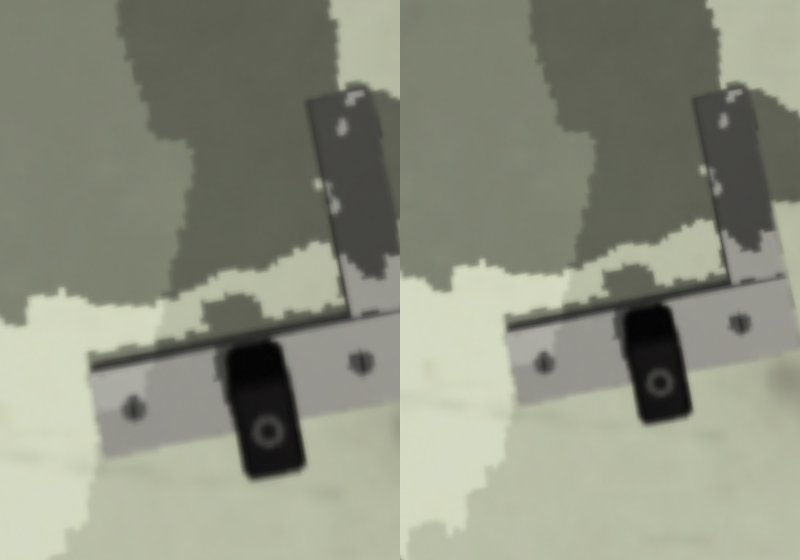

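In the left half the stock's inner edge runs (90,370)–(350,318) and the blade's inner edge (307,100)–(350,318). In the right half the handle ring is at (659,382). This gives the square at (495.5, 49.4) with yaw 0.197.

Request:
{"op": "step_arm", "data": {"commands": "0.5 -0.26 -0.08 3.5 0 0 -0.028;0.5 -0.26 -0.08 7 0 0 -0.028;0.5 -0.26 -0.08 9 0 0 -0.028;0.5 -0.26 -0.08 9 0 0 -0.028;0.5 -0.26 -0.08 9 0 0 -0.028"}}

```text
time_s: 11.43
eef_pos: [495.7, 49.4, 45.8]
ee_rot: [-0.001, -0.098, 0.995, 0.0]
force: [0.2, 0.2, 0.0]
grip_width: 0.496
grip_force: 0.0
```

Request:
{"op": "step_arm", "data": {"commands": "0.5 0 0 1 0 0 0;0.5 0 0 1.45 0 0 0;0.5 0 0 1.45 0 0 0;0 0 0 1.45 0 0 0;0 0 0 1.45 0 0 0;0 0 0 1.45 0 0 0;0 0 0 1.45 0 0 0;0 0 0 1.45 0 0 0", "newtons": 60}}

```text
time_s: 12.1
eef_pos: [496.3, 48.8, 32.1]
ee_rot: [0.001, -0.098, 0.995, -0.0]
force: [-0.3, 0.6, 6.1]
grip_width: 0.151
grip_force: 59.4
```

The square is gripped. I'll lift it and go to a standoff above the plate.

Run:
```python
from look import *
print(delta([561,258,75],0.083+np.pi))
```

```text
(array([-10.43,  19.26,  -4.28]), array([-0.   ,  0.001,  0.113]))
```

Request:
{"op": "step_arm", "data": {"commands": "0 0 0 -2 0 0 0;0 0 0 -4.5 0 0 0;0 -2.5 4.8 -4.5 0 0 0.03;0 -5 9.6 -4.5 0 0 0.06;0 -7.5 14.4 -4.5 0 0 0.09;0 -10.4 19.3 -4.5 0 0 0.113;0 -10.4 19.3 -4.5 0 0 0.113;0 -10.4 19.3 -4.5 0 0 0.113;0 -10.4 19.3 -4.5 0 0 0.113;0 -10.4 19.3 -4.5 0 0 0.113"}}

```text
time_s: 12.93
eef_pos: [559.6, 258.5, 75.6]
ee_rot: [-0.001, -0.042, 0.999, -0.0]
force: [0.4, -0.8, -2.6]
grip_width: 0.152
grip_force: 59.4
```

Run:
```python
from look import *
m,im,o=look({'square_grip':74,'setting_square':43,'housing_centre':20,'module_housing':9,'datum_rail':16})
print(tcp()[2]['force'],tcp()[2]['wrist_torque'])
save('rec4',np.hstack([rect(m,im,24,455,605,200,300),rect(m,im,51,455,605,200,300)]))
save('rec4b',rect(m,im,31,455,605,250,400))
```

```text
t 12.93 tcp [559.6 258.5  75.6] yawx -3.057
pt square_grip 0.96 [258. 259.] [558.  258.2  74. ]
pt setting_square 0.73 [259. 232.] [557.9 258.7  43. ]
pt housing_centre 0.96 [355. 187.] [531.7 319.9  20. ]
pt module_housing 0.87 [352. 180.] [529.6 321.    9. ]
pt datum_rail 0.95 [306. 254.] [584.6 295.1  16. ]
[-0.01102859  0.59840726 -2.80619745] [ 6.49826674e-05  2.39351014e-02 -6.83015133e-03]
```

View pics/rec4.png

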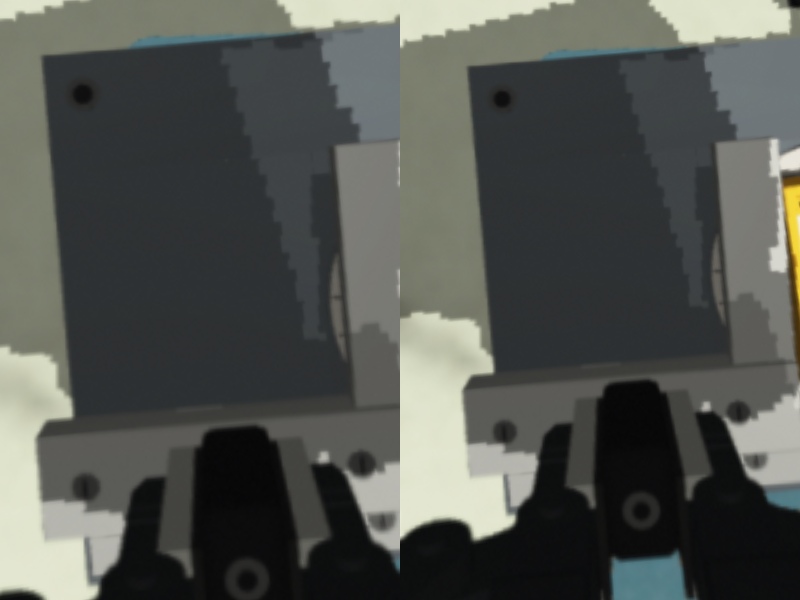

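View pics/rec4b.png

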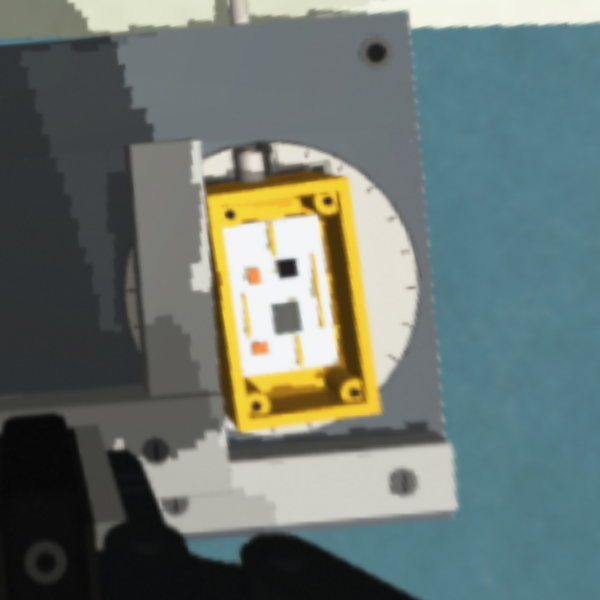

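Rec4 shows the square held level, with the blade at (714,143)–(733,365), clear of rail and housing. Rec4b shows the housing seated with its centre at (294,303), yaw 0.134, and its stub in the notch at (250,165). I'll lower the square onto the plate.

Request:
{"op": "step_arm", "data": {"commands": "0 0 0 1 0 0 0;0 0 0 2 0 0 0;0 0 0 2.5 0 0 0;0 0 0 2.6 0 0 0;0 0 0 2.65 0 0 0;0 0 0 2.7 0 0 0;0 0 0 2.7 0 0 0"}}

```text
time_s: 13.82
eef_pos: [560.3, 258.5, 49.6]
ee_rot: [0.0, -0.042, 0.999, 0.0]
force: [0.1, 0.7, -3.0]
grip_width: 0.152
grip_force: 59.3
```

Request:
{"op": "step_arm", "data": {"commands": "0 0 0 0.1 0 0 0;0 0 0 0.15 0 0 0;0 0 0 0.2 0 0 0;0 0 0 0.2 0 0 0;0 0 0 0.2 0 0 0"}}

```text
time_s: 14.23
eef_pos: [560.4, 258.5, 48.1]
ee_rot: [0.0, -0.042, 0.999, 0.0]
force: [-2.5, -1.0, 5.9]
grip_width: 0.153
grip_force: 60.4
```

Request:
{"op": "step_arm", "data": {"commands": "0 -0.2 0 -0.03 0 0 0;0 -0.4 0 -0.03 0 0 0;0 -0.6 0 -0.03 0 0 0;0 -0.7 0 -0.03 0 0 0;0 -0.75 0 -0.03 0 0 0;0 -0.75 0 -0.03 0 0 0"}}

```text
time_s: 14.73
eef_pos: [567.8, 259.1, 48.1]
ee_rot: [0.0, -0.042, 0.999, 0.0]
force: [-3.0, -1.0, 6.4]
grip_width: 0.154
grip_force: 60.9
```

```bash
cat > st.py <<'E'
from look import *
a=0.084
P,Q,s=tcp(); f=s['force']; d=P[:2]-[530.7,324.2]
M=np.array([[np.cos(a),np.sin(a)],[-np.sin(a),np.cos(a)]])
print('plate rel nest',(M@d).round(1),'Fplate',(M@f[:2]).round(1),'Fz',round(f[2],1),'tq',np.round(s['wrist_torque'],2),'yaw',np.round(Q.as_euler('ZYX'),3),'grip',s['grip_width'].round(3),'z',P[2].round(1),'t',s['time_s'])
E
python3 st.py
```

```text
Traceback (most recent call last):
  File "st.py", line 5, in <module>
    print('plate rel nest',(M@d).round(1),'Fplate',(M@f[:2]).round(1),'Fz',round(f[2],1),'tq',np.round(s['wrist_torque'],2),'yaw',np.round(Q.as_euler('ZYX'),3),'grip',s['grip_width'].round(3),'z',P[2].round(1),'t',s['time_s'])
                                                                                                                                                                       ^^^^^^^^^^^^^^^^^^^^^
AttributeError: 'float' object has no attribute 'round'
```

Request:
{"op": "step_arm", "data": {"commands": "0 -0.05 0 0 0 0 0;0 -0.1 0 0 0 0 0;0 -0.13 0 0 0 0 0;0 -0.13 0 0 0 0 0;0 -0.13 0 0 0 0 0"}}

```text
time_s: 15.15
eef_pos: [568.1, 259.1, 48.1]
ee_rot: [-0.001, -0.042, 0.999, -0.0]
force: [-8.8, -2.2, 10.8]
grip_width: 0.153
grip_force: 61.5
```

```bash
sed -i "s/s\['grip_width'\].round(3)/s['grip_width']/" st.py; python3 st.py
```

```text
plate rel nest [ 31.8 -68. ] Fplate [-9.  -1.5] Fz 10.8 tq [-0.21  1.53  0.21] yaw [-3.058e+00 -3.000e-03 -3.141e+00] grip 0.15272303530941106 z 48.1 t 15.15
```

Request:
{"op": "step_arm", "data": {"commands": "0 0 0.15 -0.04 0 0 -0.006;0 0 0.3 -0.04 0 0 -0.006;0 0 0.45 -0.04 0 0 -0.006;0 0 0.55 -0.04 0 0 -0.006;0 0 0.55 -0.04 0 0 -0.006"}}

```text
time_s: 15.57
eef_pos: [567.7, 264.0, 48.2]
ee_rot: [-0.002, -0.045, 0.999, -0.001]
force: [-7.3, -5.5, 8.2]
grip_width: 0.15
grip_force: 61.0
```

```bash
python3 st.py
```

```text
plate rel nest [ 31.8 -63.1] Fplate [-7.7 -4.9] Fz 8.2 tq [-0.73  1.3   0.05] yaw [-3.052e+00 -3.000e-03 -3.140e+00] grip 0.1495438799486354 z 48.2 t 15.5667
```

Request:
{"op": "step_arm", "data": {"commands": "0 0 0.08 0 0 0 0;0 0 0.16 0 0 0 0;0 0 0.24 0 0 0 0;0 0 0.3 0 0 0 0;0 0 0.3 0 0 0 0"}}

```text
time_s: 15.98
eef_pos: [567.5, 266.8, 48.2]
ee_rot: [-0.002, -0.045, 0.999, -0.001]
force: [-8.1, -6.1, 7.1]
grip_width: 0.154
grip_force: 61.0
```

```bash
python3 st.py
```

```text
plate rel nest [ 31.8 -60.3] Fplate [-8.6 -5.4] Fz 7.1 tq [-0.88  1.31  0.01] yaw [-3.052e+00 -3.000e-03 -3.140e+00] grip 0.1541197669752605 z 48.2 t 15.9833
```

Request:
{"op": "step_arm", "data": {"commands": "0 0 0.05 0 0 0 0;0 0 0.1 0 0 0 0;0 0 0.15 0 0 0 0;0 0 0.15 0 0 0 0;0 0 0.15 0 0 0 0"}}

```text
time_s: 16.4
eef_pos: [567.4, 267.8, 48.2]
ee_rot: [-0.002, -0.045, 0.999, -0.001]
force: [-7.0, -8.2, 9.6]
grip_width: 0.149
grip_force: 61.1
```

```bash
python3 st.py
```

```text
plate rel nest [ 31.8 -59.3] Fplate [-7.7 -7.6] Fz 9.6 tq [-1.24  1.36 -0.  ] yaw [-3.052e+00 -3.000e-03 -3.139e+00] grip 0.1488161419125207 z 48.2 t 16.4
```

Request:
{"op": "step_arm", "data": {"commands": "0 0 0.05 0 0 0 0;0 0 0.1 0 0 0 0;0 0 0.15 0 0 0 0;0 0 0.15 0 0 0 0;0 0 0.15 0 0 0 0"}}

```text
time_s: 16.82
eef_pos: [567.3, 268.8, 48.2]
ee_rot: [-0.002, -0.045, 0.999, -0.002]
force: [-7.6, -10.7, 9.3]
grip_width: 0.155
grip_force: 61.2
```

```bash
python3 st.py
```

```text
plate rel nest [ 31.9 -58.2] Fplate [ -8.5 -10. ] Fz 9.3 tq [-1.72  1.34  0.02] yaw [-3.052 -0.004 -3.138] grip 0.15480918815581626 z 48.2 t 16.8167
```

Request:
{"op": "step_arm", "data": {"commands": "0 0 0.05 0 0 0 0;0 0 0.1 0 0 0 0;0 0 0.15 0 0 0 0;0 0 0.15 0 0 0 0;0 0 0.15 0 0 0 0"}}

```text
time_s: 17.23
eef_pos: [567.4, 269.0, 48.3]
ee_rot: [-0.002, -0.045, 0.999, -0.003]
force: [-7.5, -18.8, 11.3]
grip_width: 0.15
grip_force: 61.6
```

```bash
python3 st.py
```

```text
plate rel nest [ 31.9 -58. ] Fplate [ -9.1 -18.1] Fz 11.3 tq [-2.81  1.46  0.08] yaw [-3.052 -0.004 -3.136] grip 0.15038125141789876 z 48.3 t 17.2333
```

Request:
{"op": "step_arm", "data": {"commands": "0 -0.05 0 0.05 0 0 -0.003;0 -0.05 0 0.05 0 0 -0.003;0 -0.05 0 0.05 0 0 -0.003"}}

```text
time_s: 17.48
eef_pos: [567.4, 269.0, 48.3]
ee_rot: [-0.003, -0.046, 0.999, -0.003]
force: [-12.4, -19.4, 17.3]
grip_width: 0.151
grip_force: 62.5
```

```bash
python3 st.py
python3 - <<'E'
from look import *
m,im,o=look({'square_grip':47,'setting_square':16,'housing_centre':20,'module_housing':9,'datum_rail':16})
a=rect(m,im,24,485,585,250,350); b=rect(m,im,31,485,585,250,350)
save('rec5',cv2.resize(np.hstack([a,b]),(800,400)))
# housing/rail edge slopes from gold mask at z=31
h=cv2.cvtColor(b,cv2.COLOR_RGB2HSV); g=((h[...,0]>15)&(h[...,0]<32)&(h[...,1]>150)&(h[...,2]>120)).astype(np.uint8)
c=max(cv2.findContours(g,0,1)[0],key=cv2.contourArea); r=cv2.minAreaRect(c); print(r,np.deg2rad(r[2]))
E
```

```text
plate rel nest [ 32. -58.] Fplate [-13.9 -18.3] Fz 17.3 tq [-2.96  2.2  -0.03] yaw [-3.05  -0.005 -3.136] grip 0.1511452586405637 z 48.3 t 17.4833
t 17.48 tcp [567.4 269.   48.3] yawx -3.05
pt square_grip 0.78 [256. 262.] [567.2 268.2  47. ]
pt setting_square 0.59 [257. 234.] [566.8 268.5  16. ]
pt housing_centre 0.96 [361. 187.] [531.9 323.3  20. ]
pt module_housing 0.87 [356. 180.] [530.4 323.2   9. ]
pt datum_rail 0.87 [299. 264.] [584.5 295.6  16. ]
((300.64483642578125, 185.73794555664062), (241.2471466064453, 144.6652374267578), 85.2363510131836) 1.4876549675656583
```

View pics/rec5.png

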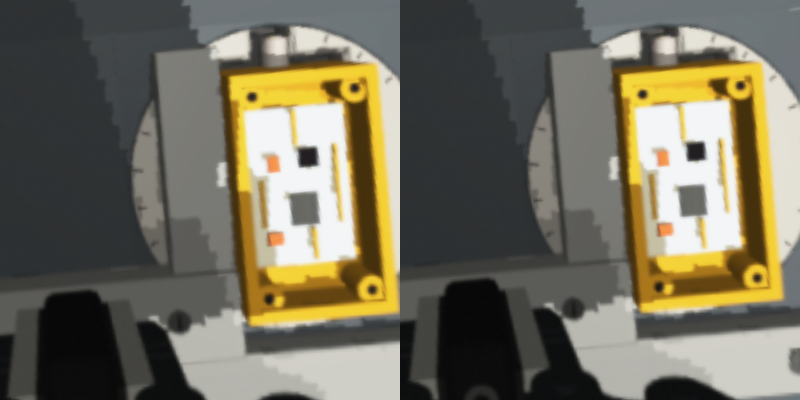

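The picture shows the housing square (yaw 0.083, matching the rail), with the blade touching its side along (222,80)–(246,322). Its stub is in the notch and the stock is against the rail. Pushes are about 14 N on the rail and 18 N towards the housing, with near-zero yaw moment. I'll hand it in while still pressing.

```bash
python3 -c "
from h import *
print(finish_job())"
```

```text
the job is handed in; nothing more can be done
None
```

I seated the housing in the nest and let it go, then pressed the square against the rail and the housing's side and handed the job in at about 17.5 s with the arm still gripping and pressing; the last picture shows the housing square to the rail within about 0.01 rad, but the stock's face on the rail was out of view, so its flushness is inferred from the contact forces.

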